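# Raise the recipe camera monopod to its second stop

### The arm

A 6-joint arm with a two-finger parallel gripper is mounted at the origin on a cart in front of the work surface, level with it; the furniture and walls round the work are solid. World frame = base frame: x ahead of the robot, y to its left, z up, the work surface at z = 0. Lengths are in m, angles in degrees, forces in N, time in s.
With the tool pointing down it reaches from about 0.35 to 0.875 m from the base axis. Payload 4.2 kg.
Tool frame: the origin (TCP) lies midway between the tips of the shut fingers; the grasp point (between the pads) lies 19 mm behind it; z points along the fingers, y is the direction in which the jaws open and shut (so a half turn about z gives the same grasp; the last joint's range is limited). The gripper opens to 87 mm and grips with 3 to 60 N. Pads are 19 mm wide; open, the fingers measure 117 mm over their backs; the gripper's body (75 mm by 190 mm) begins 51 mm behind the grasp point.
Start: joints at [-53.996, 22.042, 0.453, 0, -68.411, -14.817], TCP at [0.226, -0.583, 0.223] pointing down, gripper open.
Joint ranges: [-179.83, 179.83], [-69.29, 118.12], [-61.27, 80.66], [-181.25, 117.63], [-171.15, -9.14], [-177.46, 177.46]. Speed limits (degrees/s): [159.86, 159.86, 180, 180, 180, 180].

### API

Orientations are given as a 3x3 rotation matrix whose columns are the frame's x, y, z axes.
In Python, from station import r gives the robot as it stands.
- The arm moves only by the tool servo_tool, never from a script. Its arguments are lists of equal length, an entry for each row: "slide": the shift along the world's x, y, z in units of 60 mm (1.0 is 60 mm), a list of three; "twist": the turn, a rotation vector about the world's x, y, z in units of 6 degrees (1.0 is 6 degrees), a list of three; "gripper": the closure, from 0 (fully open) to 1 (shut). In form: {"slide": [[x, y, z], ...], "twist": [[wx, wy, wz], ...], "gripper": [gripper, ...]}. A call has 1 to 12 rows; each row shifts and turns the commanded pose from where the row before left it; what a row does not reach is not made up. A row lasts 1/8 s, in which the tool goes at most 62.5 mm and 10.7 degrees, less where a joint would pass 70% of its speed; a pose out of reach is approached as far as the arm can. A call is refused whole if a number of a shift passes 1 or a number of a turn 1, either way. A call with a gripper value outside its range is refused whole. The fingers move at their own pace and stop on an object; the grip force is fixed at half the most. Time passes only in rows, so rows that do not move let the fingers close. It gives the time, the measured TCP pose, the force and the opening at its end, in the units of the state.
- r.sense(): the state, without advancing time (a new reading comes with each control period).
- r.capture(name): name is "side" or "top" or "wrist"; returns a dict with "image" (420x560x3 uint8, blue, green, red), "intrinsics" (3x3 intrinsics, pixels), "R" (3x3) and "t" (3): a world point X has camera coordinates R X + t. Camera axes: x right, y down, z forward; pixel columns grow to the right and rows downward; lengths in m; the calibration is good to about 2 mm. A picture is of the moment at which its call begins. There is no depth.
- r.finish_job(): hands the job in, once; it reports no verdict.
The state is a dict: "time_s": time; "joints": joint angles; "joint_velocities": joint speeds; "effort": joint torques, N m; "tcp_pos": TCP position; "ee_rot": TCP orientation; "wrist_force": force on the tool from outside, world axes, zero at the start; "moment": the same for the moment, N m; "gripper_width": opening from 0.0 (shut) to 1.0 (fully open).
Only numpy, scipy, OpenCV 4.12 (cv2) and the standard library are available. Lean on these libraries where they do the work, as an engineer would, in place of code of your own. Each camera call takes 0.05 s, during which the arm holds its last target.

### The job

The small telescoping camera monopod on the worktop is to be raised for filming at the chopping board. Press its release button fully down (it stays down), then take the monopod by its ribbed grip, pull it straight up past the first stop to the second, so that both sections are fully out, and finish while still holding it there in the gripper, because it sinks when let go. Leave the mug, glass, storage canister and cup where they stand.

Things in the scene. Friction and masses are not known exactly. Their poses are not given: they have to be found in the camera images.
- foot (a point): Camera monopod: the black and bare-metal column on the worktop, fixed by a suction foot 112 mm across. This point: its axis at the worktop; z up, +x level along the side arm. Upwards: metal tube 33 mm across, black collar 43 mm (top at 105 mm), steel flange 40 mm, ribbed grip. The side arm, 22 mm wide, at 83 to 105 mm height, reaches 79 mm from the axis and carries the button.
- button_top (a point): Centre of the flat top of the round metal push button, 18 mm across, in a 25 mm housing on the side arm: 65 mm from the axis along foot +x, 127 mm above the worktop before pressing (housing rim at 113 mm). Pressed straight down 8 mm with about 4 N; past half-way it snaps down and stays down. The point moves with it.
- monopod_button (a joint): Button travel: 0 up (locked), 0.008 m fully down (free). A small steel hook on the arm, 16 to 30 mm from the axis and up to 121 mm high, reaches over the flange and locks the telescope; pressing draws it back 8 mm.
- grip (a point): Centre of the black ribbed upright cylindrical grip at the head of the telescope: 35 mm across, from 26 mm below to 22 mm above this point, topped by a small camera screw that ends 30 mm above it. On the column's axis, 147 mm above the worktop before pulling, 247 mm at the second stop. Pinch it from above, fingers closing across the side arm's direction.
- monopod_head (a joint): Thin upper section, carrying the grip: 0 fully in, 0.050 m fully out (first stop when only this section is out). A return spring pulls it in with 3 to 4 N, and it sinks when let go.
- monopod_middle (a joint): Thicker middle section, which the upper one draws along: 0 fully in, 0.050 m fully out (second stop). It moves stiffly, with about 6 N of friction; pulling both out takes 8 to 12 N, and both together raise the grip by 100 mm.
- mug_mid (a point): Plain cream mug, 84 mm across, 91 mm high, handle to its own -y; bystander, loose, to be left alone. This point: the middle of mug and handle together, half-way up.
- glass_mid (a point): Clear drinking glass, 78 mm across, 93 mm high; bystander, loose, to be left alone. This point: its axis, half-way up.
- canister_mid (a point): Cream square-shouldered storage jar with a lid, 104 mm across, 132 mm high; bystander, loose, to be left alone. This point: its axis, half-way up.
- cup_mid (a point): Low cream teacup, blue inside, 94 mm across, 58 mm high, handle to its own -y; bystander, loose, to be left alone. This point: the middle of mug and handle together, half-way up.

How it is judged (in metres and radians):
On the way, in this order (a step that is already met when the one before it is completed fails the run):
1. the button is pressed down at least 6 mm while the telescope is still fully in (value of joint monopod_button above 0.006 m and value of joint each of monopod_head, monopod_middle below 0.004 m), for 0.1 s.
2. the first stop: the upper section is out at least 43 mm, with the grip in the fingers (value of joint monopod_head above 0.043 m and contact force between the fingers and monopod_head above 1 N), for 0.05 s.
At the end, for the whole second after the job is handed in: Button still down by 6 mm or more; upper section out at least 43 of 50 mm and middle section at least 42 of 50 mm; the fingers hold the grip (contact force above 2 N) and it is at rest (under 20 mm/s); mug, glass, storage canister and cup within 30 mm of where they stood (value of joint monopod_head above 0.043 m and value of joint monopod_middle above 0.042 m and contact force between the fingers and monopod_head above 2 N and value of joint monopod_button above 0.006 m and linear speed of monopod_head below 0.02 m/s and distance of each of mug_mid, glass_mid, canister_mid, cup_mid from where it was at the start of the episode below 0.03 m); the arm keeps its last pose, push and grip.
It fails at once if the mug, glass, storage canister or cup is shifted more than 30 mm or tipped (distance of any of mug_mid, glass_mid, canister_mid, cup_mid from where it was at the start of the episode above 0.03 m or angle between any of mug_mid, glass_mid, canister_mid, cup_mid's own z axis and vertical above 0.3 rad).
It also fails if it takes over 38 s, if anything falls off the work surface, if the arm or the gripper's body presses on something with over 40 N, if the wrist force passes 120 N, or if a joint passes its speed limit or range.

## Working session

There is one attempt and no reset: what is moved stays moved. The work goes in short steps, Python scripts to look and compute and a tool call to move; the robot and the scene stay as the last step left them, time stands still between calls to the robot, and variables do not carry over. Pictures are saved under pics/ and viewed, and the job is handed in when it is done.

Besides the shell and the picture viewer there is one more tool, called after "Call:" in YAML: its name, and indented under it one key for each argument. servo_tool: Moves the arm, as the interface text tells. Its arguments: {"type":"object","properties":{"slide":{"type":"array","items":{"type":"array","items":{"type":"number"}}},"twist":{"type":"array","items":{"type":"array","items":{"type":"number"}}},"gripper":{"type":"array","items":{"type":"number"}}},"required":["slide","twist","gripper"]}

```bash
mkdir -p pics
cat > h.py <<'E'
import numpy as np,cv2
from station import r
def snap(n,f):
    c=r.capture(n); cv2.imwrite('pics/'+f+'.png',c['image']); np.savez('pics/'+f+'.npz',K=c['intrinsics'],R=c['R'],t=c['t']); return c
def proj(f,X):
    c=np.load('pics/'+f+'.npz'); p=c['K']@(c['R']@np.array(X,float)+c['t']); return p[:2]/p[2]
def atz(f,uv,z):
    c=np.load('pics/'+f+'.npz'); d=c['R'].T@np.linalg.inv(c['K'])@np.array([uv[0],uv[1],1.]); o=-c['R'].T@c['t']; return o+d*(z-o[2])/d[2]
E
python3 - <<'E'
from h import *
for n in('side','top','wrist'): snap(n,n+'0')
print(r.sense())
E
```

```text
{'time_s': 0.15, 'joints': array([-5.39959762e+01,  2.20804717e+01,  3.97986711e-01, -2.04422360e-02,
       -6.84113693e+01, -1.48172493e+01]), 'joint_velocities': array([-0.08959295, -0.22264037,  0.2175556 ,  0.00075155, -0.06136788,
        0.03549719]), 'effort': array([ 5.68285395e-04, -3.91054237e+01,  1.87587476e+01,  4.22221497e+00,
        1.23857977e-02, -1.49604803e-04]), 'tcp_pos': array([ 0.22573722, -0.58232349,  0.22171451]), 'ee_rot': array([[-9.32454749e-01, -3.61286117e-01, -6.94528682e-04],
       [-3.61286771e-01,  9.32453515e-01,  1.52015756e-03],
       [ 9.84038906e-05,  1.66840216e-03, -9.99998603e-01]]), 'wrist_force': array([ 0.00859918, -0.64640055,  0.4060826 ]), 'moment': array([0.01912035, 0.0135    , 0.02752708]), 'gripper_width': 0.9985654869709353}
```

View pics/side0.png

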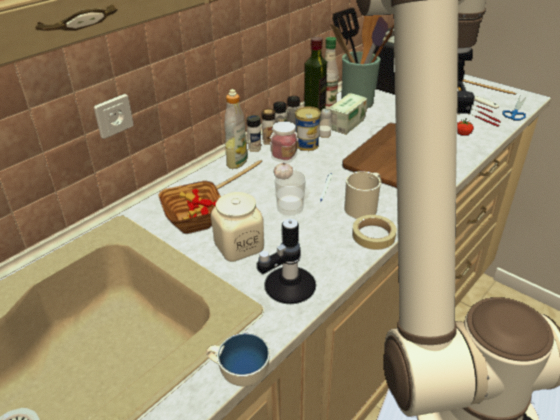

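View pics/top0.png

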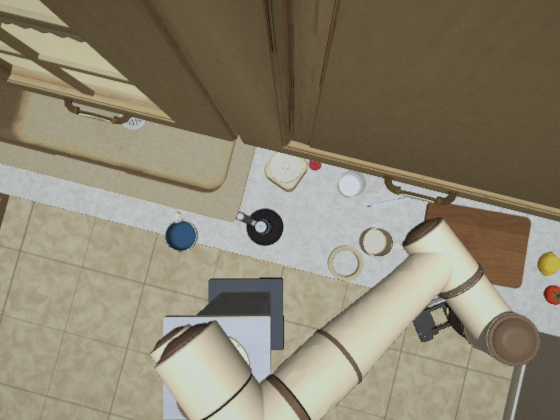

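View pics/wrist0.png

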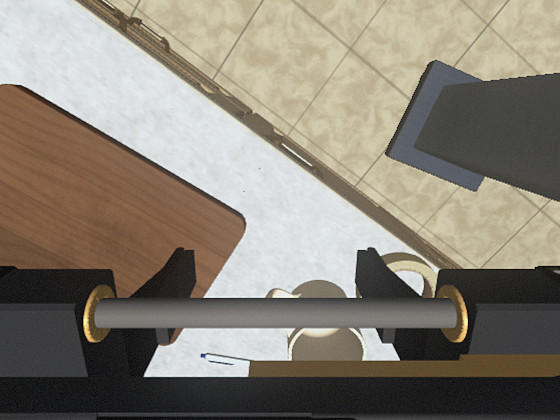

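Run:
```python
from h import *
s=cv2.imread('pics/side0.png')[200:310,210:360]; cv2.imwrite('pics/s0z.png',cv2.resize(s,None,fx=5,fy=5,interpolation=2))
s=cv2.imread('pics/top0.png')[140:260,150:300]; cv2.imwrite('pics/t0z.png',cv2.resize(s,None,fx=5,fy=5,interpolation=2))
print(np.load('pics/top0.npz')['K'],[-np.load(f'pics/{n}0.npz')['R'].T@np.load(f'pics/{n}0.npz')['t'] for n in('top','side')])
```

```text
[[431.02991052   0.         281.75918992]
 [  0.         431.02991052 204.76800499]
 [  0.           0.           1.        ]] [array([ 0.40936072, -0.23171463,  1.28847984]), array([0.06222375, 0.59842963, 0.82001314])]
```

View pics/s0z.png

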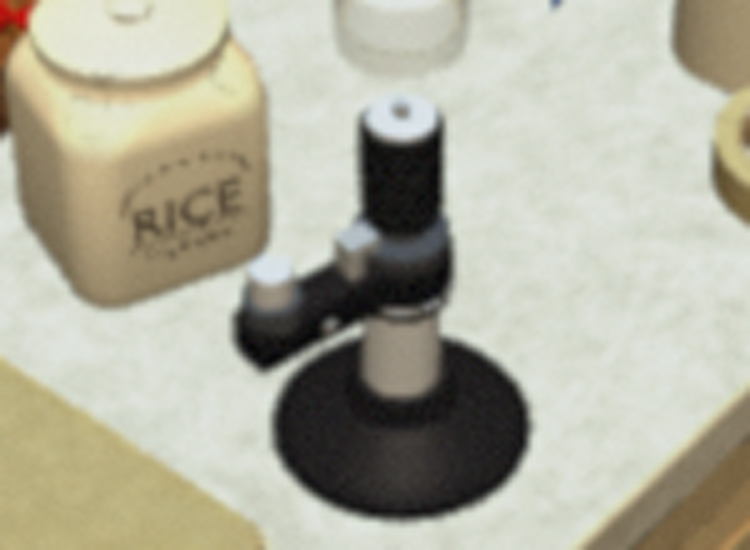

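View pics/t0z.png

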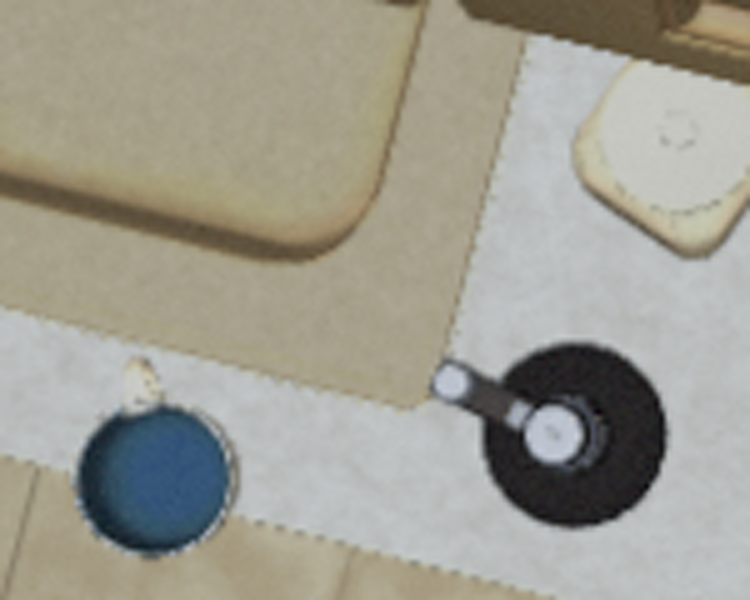

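Run:
```python
from h import *
def o(x): return x/5-0.4
def S(x,y):return (210+o(x),200+o(y))
def T(x,y):return (150+o(x),140+o(y))
print('btn',atz('side0',S(270,271),.127),atz('top0',T(453,382),.127))
print('grip',atz('side0',S(402,120),.169),atz('top0',T(554,434),.169))
print('foot',atz('side0',S(401,427),.0),atz('top0',T(574,435),.0))
print('can',atz('top0',T(678,130),.132), 'cup',atz('top0',T(155,480),.058))
print('sideview glass',atz('side0',(291,207),0),'mug top',atz('top0',(377,241),.091),'glass',atz('top0',(351,184),.093))
```

```text
btn [ 0.44037543 -0.087633    0.127     ] [ 0.44224453 -0.09048568  0.127     ]
grip [ 0.41168832 -0.14702016  0.169     ] [ 0.41331074 -0.14799615  0.169     ]
foot [ 0.41243047 -0.14806681  0.        ] [ 0.41315219 -0.1473271   0.        ]
can [ 0.57650615 -0.21400991  0.132     ] cup [0.39038823 0.08961167 0.058     ]
sideview glass [ 0.52928362 -0.40375472  0.        ] mug top [ 0.36917252 -0.463489    0.091     ] glass [ 0.52773036 -0.39524847  0.093     ]
```

Call:
servo_tool:
  slide:
    - [0.3, 0.685, 0]
    - [0.3, 0.685, 0]
    - [0.3, 0.685, 0]
    - [0.3, 0.685, 0]
    - [0.3, 0.685, 0]
    - [0.3, 0.685, 0]
    - [0.3, 0.685, 0]
    - [0.3, 0.685, 0]
    - [0.3, 0.685, 0]
    - [0.3, 0.685, 0]
    - [0.3, 0.685, 0]
    - [0.3, 0.685, 0]
  twist:
    - [0, 0, 0.592]
    - [0, 0, 0.592]
    - [0, 0, 0.592]
    - [0, 0, 0.592]
    - [0, 0, 0.592]
    - [0, 0, 0.592]
    - [0, 0, 0.592]
    - [0, 0, 0.592]
    - [0, 0, 0.592]
    - [0, 0, 0.592]
    - [0, 0, 0.592]
    - [0, 0, 0.592]
  gripper: [1, 1, 1, 1, 1, 1, 1, 1, 1, 1, 1, 1]

```text
time_s: 1.65
tcp_pos: [0.4421, -0.0881, 0.2225]
ee_rot: [[-0.439, -0.898, 0.0], [-0.898, 0.439, 0.0], [-0.0, -0.0, -1.0]]
wrist_force: [0.5, 0.0, -0.4]
gripper_width: 0.01
```

Call:
servo_tool:
  slide:
    - [0, 0, 0]
    - [0, 0, 0]
    - [0, 0, -0.2]
    - [0, 0, 0]
  twist:
    - [0, 0, 0]
    - [0, 0, 0]
    - [0, 0, 0]
    - [0, 0, 0]
  gripper: [1, 1, 1, 1]

```text
time_s: 2.15
tcp_pos: [0.4406, -0.0903, 0.2092]
ee_rot: [[-0.443, -0.897, -0.003], [-0.897, 0.443, -0.0], [0.001, 0.003, -1.0]]
wrist_force: [0.2, -0.1, 0.1]
gripper_width: 0.005
```

Run:
```python
from h import *
for n in('side','top'): snap(n,n+'1')
s=r.sense(); print(s['tcp_pos'],s['ee_rot'],s['wrist_force'],s['gripper_width'],s['joints'])
s=cv2.imread('pics/side1.png')[150:310,190:370]; cv2.imwrite('pics/s1z.png',cv2.resize(s,None,fx=3.5,fy=3.5,interpolation=2))
print(proj('side1',s.shape and r.sense()['tcp_pos']))
```

```text
[ 0.441515   -0.09018362  0.21021283] [[-4.42403122e-01 -8.96815885e-01 -8.63237232e-04]
 [-8.96816092e-01  4.42403471e-01 -2.56715593e-04]
 [ 6.12125770e-04  6.60593261e-04 -9.99999594e-01]] [ 0.97990257 -0.31564002 -0.54194139] 0.005093344873912634 [ 9.23015325e+00  5.45300338e+00 -2.38260748e+01  7.54554352e-03
 -6.07721008e+01 -3.54911680e+01]
[262.41410444 219.08781515]
```

View pics/s1z.png

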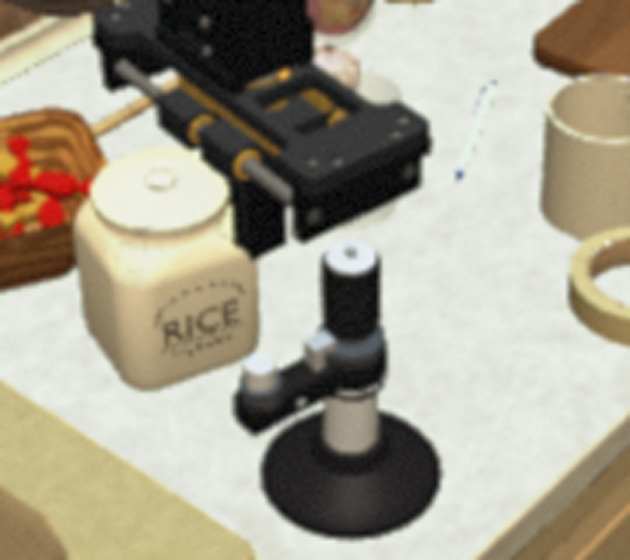

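View pics/top1.png

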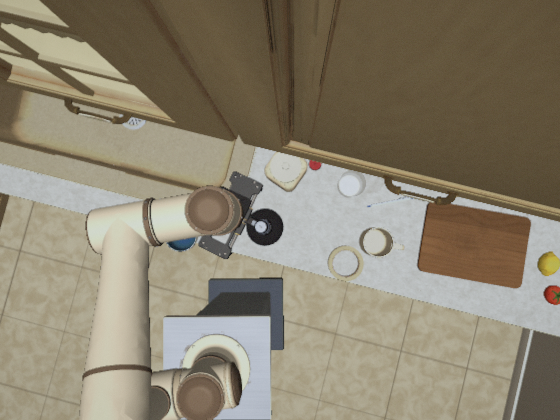

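Call:
servo_tool:
  slide:
    - [0, 0.01, -0.5]
    - [0, 0.01, -0.5]
    - [0, 0, -0.2]
    - [0, 0, 0]
    - [0, 0, 0]
  twist:
    - [0, 0, 0]
    - [0, 0, 0]
    - [0, 0, 0]
    - [0, 0, 0]
    - [0, 0, 0]
  gripper: [1, 1, 1, 1, 1]

```text
time_s: 2.88
tcp_pos: [0.4429, -0.0884, 0.1396]
ee_rot: [[-0.441, -0.897, 0.002], [-0.897, 0.441, -0.0], [-0.001, -0.002, -1.0]]
wrist_force: [0.2, -0.1, -0.6]
gripper_width: 0.009
```

Run:
```python
from h import *
for n in('side','top'): snap(n,n+'2')
s=r.sense(); print(s['tcp_pos'],s['wrist_force'],s['gripper_width'])
s=cv2.imread('pics/side2.png')[180:300,210:340]; cv2.imwrite('pics/s2z.png',cv2.resize(s,None,fx=5,fy=5,interpolation=2))
```

```text
[ 0.44273073 -0.08828799  0.13962277] [ 0.35293025 -0.0874568  -0.64086487] 0.007336495275807999
```

View pics/s2z.png

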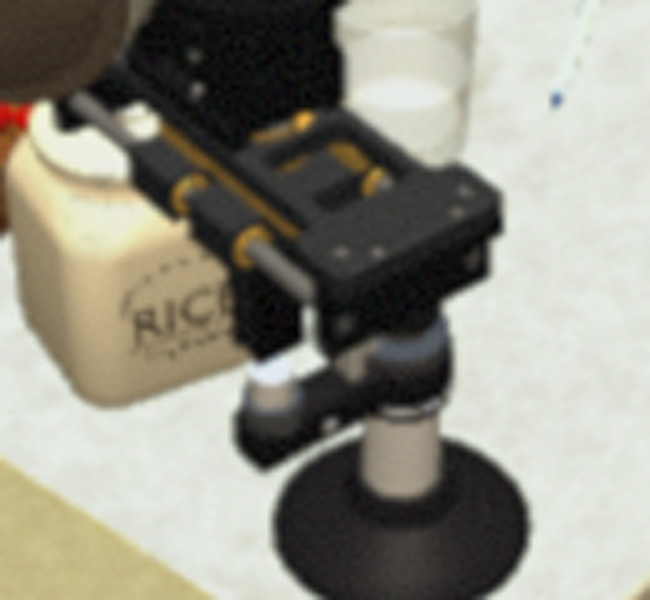

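The fingertips stand just above the button, which is at (270,370) in the crop. Now I'll press.

Call:
servo_tool:
  slide:
    - [-0.01, 0, -0.1]
    - [0, 0, -0.1]
    - [0, 0, -0.05]
    - [0, 0, -0.05]
    - [0, 0, -0.03]
    - [0, 0, 0]
  twist:
    - [0, 0, 0]
    - [0, 0, 0]
    - [0, 0, 0]
    - [0, 0, 0]
    - [0, 0, 0]
    - [0, 0, 0]
  gripper: [1, 1, 1, 1, 1, 1]

```text
time_s: 3.72
tcp_pos: [0.4413, -0.0884, 0.1194]
ee_rot: [[-0.441, -0.898, -0.0], [-0.898, 0.441, -0.0], [0.0, 0.0, -1.0]]
wrist_force: [-1.9, 0.7, 8.8]
gripper_width: 0.006
```

Call:
servo_tool:
  slide:
    - [0, 0, -0.03]
    - [0, 0, 0]
    - [0, 0, 0]
  twist:
    - [0, 0, 0]
    - [0, 0, 0]
    - [0, 0, 0]
  gripper: [1, 1, 1]

```text
time_s: 4.1
tcp_pos: [0.4445, -0.0884, 0.1196]
ee_rot: [[-0.44, -0.898, 0.007], [-0.898, 0.44, -0.001], [-0.003, -0.007, -1.0]]
wrist_force: [0.9, 2.1, 12.6]
gripper_width: 0.007
```

Bottomed out at z ≈ 0.1195. I'll retreat and check.

Call:
servo_tool:
  slide:
    - [0, 0, 0.3]
    - [0, 0, 0.8]
    - [0, 0, 0.8]
    - [0, 0, 0]
    - [0, 0, 0]
  twist:
    - [0, 0, 0]
    - [0, 0, 0]
    - [0, 0, 0]
    - [0, 0, 0]
    - [0, 0, 0]
  gripper: [1, 1, 0, 0, 0]

```text
time_s: 4.72
tcp_pos: [0.4406, -0.0882, 0.2301]
ee_rot: [[-0.442, -0.897, -0.001], [-0.897, 0.442, 0.001], [0.0, 0.002, -1.0]]
wrist_force: [0.1, -0.2, -0.5]
gripper_width: 0.261
```

Run:
```python
from h import *
for n in('side','top'): snap(n,n+'3')
s=r.sense(); print(s['tcp_pos'],s['wrist_force'],s['gripper_width'])
s=cv2.imread('pics/side3.png')[200:310,210:360]; cv2.imwrite('pics/s3z.png',cv2.resize(s,None,fx=5,fy=5,interpolation=2))
```

```text
[ 0.44029982 -0.08836043  0.22944208] [-0.40133814  0.03327203  0.17958942] 0.3485921727895242
```

View pics/s3z.png

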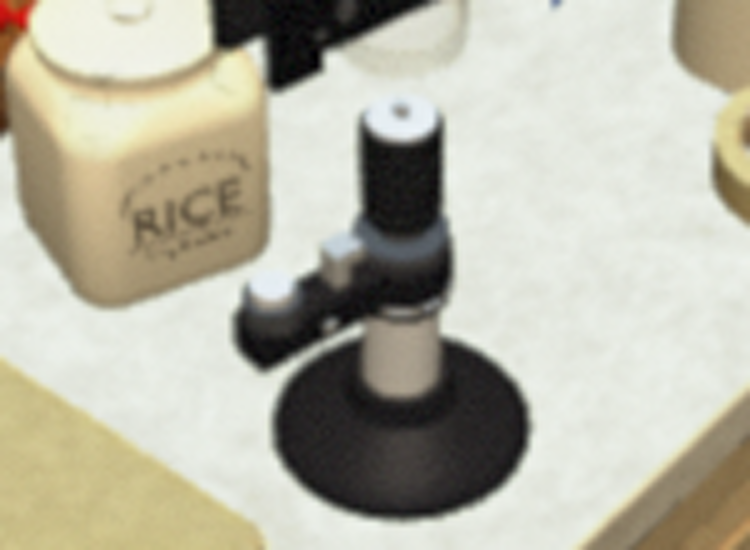

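The button is down (its top moved from row 270 to row 289 in the crop) and the hook is drawn back. Next I'll move over the axis.

Call:
servo_tool:
  slide:
    - [-0.235, -0.49, 0]
    - [-0.235, -0.49, 0]
    - [0, 0, 0]
    - [0, 0, 0]
    - [0, 0, 0]
  twist:
    - [0, 0, 0]
    - [0, 0, 0]
    - [0, 0, 0]
    - [0, 0, 0]
    - [0, 0, 0]
  gripper: [0, 0, 0, 0, 0]

```text
time_s: 5.45
tcp_pos: [0.4133, -0.1466, 0.2305]
ee_rot: [[-0.441, -0.898, -0.001], [-0.898, 0.441, 0.0], [0.0, 0.001, -1.0]]
wrist_force: [-0.3, 0.2, 0.4]
gripper_width: 0.921
```

Run:
```python
from h import *
snap('wrist','w4');snap('side','side4')
s=r.sense(); print(s['tcp_pos'],s['wrist_force'],s['gripper_width'])
print(proj('w4',[.4125,-.1475,.177]))
```

```text
[ 0.41337006 -0.14661322  0.23074878] [-0.06402397  0.8801558   0.30155054] 0.9677619189105147
[274.22092891 229.42069877]
```

View pics/w4.png

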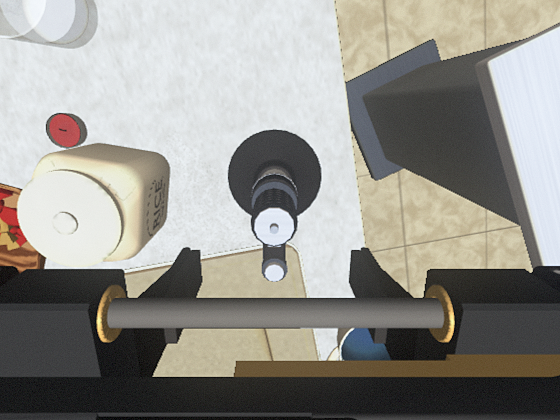

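View pics/side4.png

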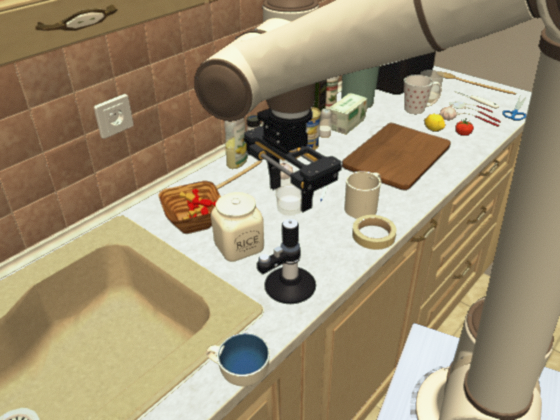

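The screw shows at (274,228) against a predicted (274,229), so the axis is confirmed. Descending.

Call:
servo_tool:
  slide:
    - [-0.015, -0.015, -0.5]
    - [0, 0, -0.5]
    - [0, 0, -0.4]
    - [0, 0, -0.28]
    - [0, 0, 0]
    - [0, 0, 0]
  twist:
    - [0, 0, 0]
    - [0, 0, 0]
    - [0, 0, 0]
    - [0, 0, 0]
    - [0, 0, 0]
    - [0, 0, 0]
  gripper: [0, 0, 0, 0, 0, 0]

```text
time_s: 6.3
tcp_pos: [0.4129, -0.1479, 0.1308]
ee_rot: [[-0.441, -0.898, 0.001], [-0.898, 0.441, -0.0], [-0.0, -0.001, -1.0]]
wrist_force: [-0.0, -0.4, 0.8]
gripper_width: 1.001
```

Call:
servo_tool:
  slide:
    - [0, 0, -0.03]
    - [0, 0, 0]
    - [0, 0, 0]
    - [0, 0, 0]
    - [0, 0, 0]
    - [0, 0, 0]
    - [0, 0, 0]
    - [0, 0, 0]
    - [0, 0, 0]
    - [0, 0, 0]
    - [0, 0, 0]
    - [0, 0, 0]
  twist:
    - [0, 0, 0]
    - [0, 0, 0]
    - [0, 0, 0]
    - [0, 0, 0]
    - [0, 0, 0]
    - [0, 0, 0]
    - [0, 0, 0]
    - [0, 0, 0]
    - [0, 0, 0]
    - [0, 0, 0]
    - [0, 0, 0]
    - [0, 0, 0]
  gripper: [1, 1, 1, 1, 1, 1, 1, 1, 1, 1, 1, 1]

```text
time_s: 7.8
tcp_pos: [0.4132, -0.1484, 0.1285]
ee_rot: [[-0.441, -0.897, 0.002], [-0.897, 0.441, -0.001], [-0.0, -0.002, -1.0]]
wrist_force: [3.5, -3.9, -2.7]
gripper_width: 0.383
```

Call:
servo_tool:
  slide:
    - [0, 0, 0.03]
    - [0, 0, 0.05]
    - [0, 0, 0.07]
    - [0, 0, 0.07]
    - [0, 0, 0.07]
    - [0, 0, 0.07]
    - [0, 0, 0.07]
    - [0, 0, 0.07]
    - [0, 0, 0.07]
    - [0, 0, 0.07]
    - [0, 0, 0.07]
    - [0, 0, 0.07]
  twist:
    - [0, 0, 0]
    - [0, 0, 0]
    - [0, 0, 0]
    - [0, 0, 0]
    - [0, 0, 0]
    - [0, 0, 0]
    - [0, 0, 0]
    - [0, 0, 0]
    - [0, 0, 0]
    - [0, 0, 0]
    - [0, 0, 0]
    - [0, 0, 0]
  gripper: [1, 1, 1, 1, 1, 1, 1, 1, 1, 1, 1, 1]

```text
time_s: 9.3
tcp_pos: [0.4131, -0.1483, 0.1751]
ee_rot: [[-0.441, -0.897, 0.002], [-0.897, 0.441, -0.0], [-0.0, -0.002, -1.0]]
wrist_force: [3.8, -3.3, -4.7]
gripper_width: 0.386
```

Run:
```python
from h import *
snap('side','side5')
s=r.sense(); print(s['tcp_pos'],s['wrist_force'],s['gripper_width'])
s=cv2.imread('pics/side5.png')[180:310,210:360]; cv2.imwrite('pics/s5z.png',cv2.resize(s,None,fx=4.5,fy=4.5,interpolation=2))
```

```text
[ 0.41312829 -0.14830215  0.17551938] [ 3.78101141 -3.60284697 -2.65941526] 0.38786731214199277
```

View pics/s5z.png

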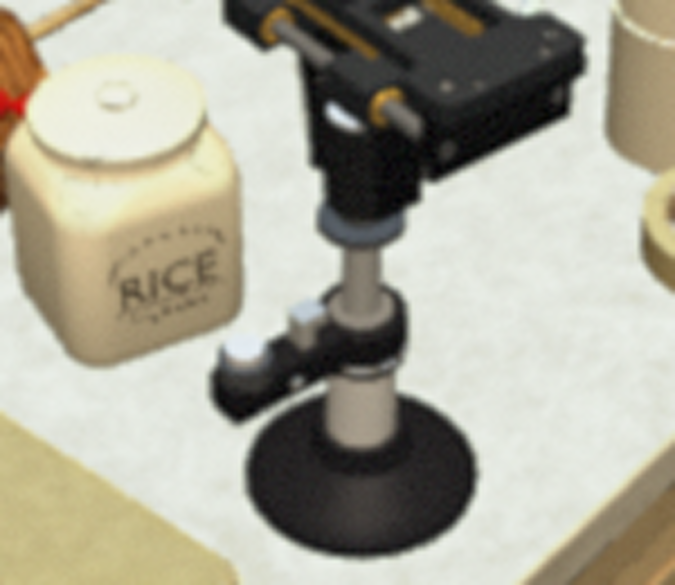

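The upper section is out about 47 mm and held. Continuing to the second stop.

Call:
servo_tool:
  slide:
    - [0, 0, 0.05]
    - [0, 0, 0.08]
    - [0, 0, 0.08]
    - [0, 0, 0.08]
    - [0, 0, 0.08]
    - [0, 0, 0.08]
    - [0, 0, 0.08]
    - [0, 0, 0.08]
    - [0, 0, 0.08]
    - [0, 0, 0.08]
    - [0, 0, 0.05]
    - [0, 0, 0.03]
  twist:
    - [0, 0, 0]
    - [0, 0, 0]
    - [0, 0, 0]
    - [0, 0, 0]
    - [0, 0, 0]
    - [0, 0, 0]
    - [0, 0, 0]
    - [0, 0, 0]
    - [0, 0, 0]
    - [0, 0, 0]
    - [0, 0, 0]
    - [0, 0, 0]
  gripper: [1, 1, 1, 1, 1, 1, 1, 1, 1, 1, 1, 1]

```text
time_s: 10.85
tcp_pos: [0.413, -0.1482, 0.2253]
ee_rot: [[-0.442, -0.897, 0.001], [-0.897, 0.442, -0.0], [-0.001, -0.001, -1.0]]
wrist_force: [5.1, -5.0, -7.5]
gripper_width: 0.38
```

Call:
servo_tool:
  slide:
    - [0, 0, 0]
    - [0, 0, 0]
  twist:
    - [0, 0, 0]
    - [0, 0, 0]
  gripper: [1, 1]

```text
time_s: 11.1
tcp_pos: [0.413, -0.1482, 0.2255]
ee_rot: [[-0.442, -0.897, 0.001], [-0.897, 0.442, -0.0], [-0.0, -0.001, -1.0]]
wrist_force: [4.5, -4.0, -6.3]
gripper_width: 0.384
```

Run:
```python
from h import *
snap('side','side6')
s=r.sense(); print(s['tcp_pos'],s['wrist_force'],s['gripper_width'])
s=cv2.imread('pics/side6.png')[150:310,210:360]; cv2.imwrite('pics/s6z.png',cv2.resize(s,None,fx=3.7,fy=3.7,interpolation=2))
```

```text
[ 0.41298939 -0.14823152  0.22545952] [ 5.44630734 -3.76711134 -5.52735623] 0.3788832477794826
```

View pics/s6z.png

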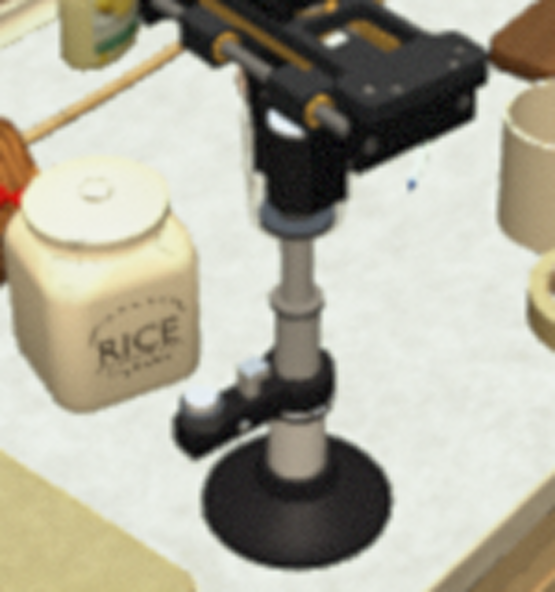

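Call:
servo_tool:
  slide:
    - [0, 0, 0.03]
    - [0, 0, 0.02]
    - [0, 0, 0]
    - [0, 0, 0]
    - [0, 0, 0]
  twist:
    - [0, 0, 0]
    - [0, 0, 0]
    - [0, 0, 0]
    - [0, 0, 0]
    - [0, 0, 0]
  gripper: [1, 1, 1, 1, 1]

```text
time_s: 11.78
tcp_pos: [0.413, -0.1482, 0.2283]
ee_rot: [[-0.442, -0.897, 0.001], [-0.897, 0.442, -0.0], [-0.0, -0.001, -1.0]]
wrist_force: [5.9, -4.3, -6.6]
gripper_width: 0.381
```

Run:
```python
from h import *
snap('side','side7'); snap('top','top7')
s=r.sense(); print(s['tcp_pos'],s['wrist_force'],s['gripper_width'])
s=cv2.imread('pics/side7.png')[150:310,210:360]; cv2.imwrite('pics/s7z.png',cv2.resize(s,None,fx=3.7,fy=3.7,interpolation=2))
# flange bottom / middle-collar heights: expected px
for z in(.119,.155,.16,.165,.21,.215,.22): print(z,(proj('side7',[.4125,-.1475,z])-[210,150])*3.7)
```

```text
[ 0.41295678 -0.14821827  0.22832837] [ 5.46198622 -3.74268826 -6.89624106] 0.3829523528394001
0.119 [294.91436029 343.54431715]
0.155 [294.9732111  292.01641309]
0.16 [294.9815757  284.69263713]
0.165 [294.98998807 277.32702857]
0.21 [295.06791876 209.09338527]
0.215 [295.0768323  201.28897977]
0.22 [295.08579839 193.43855049]
```

View pics/s7z.png

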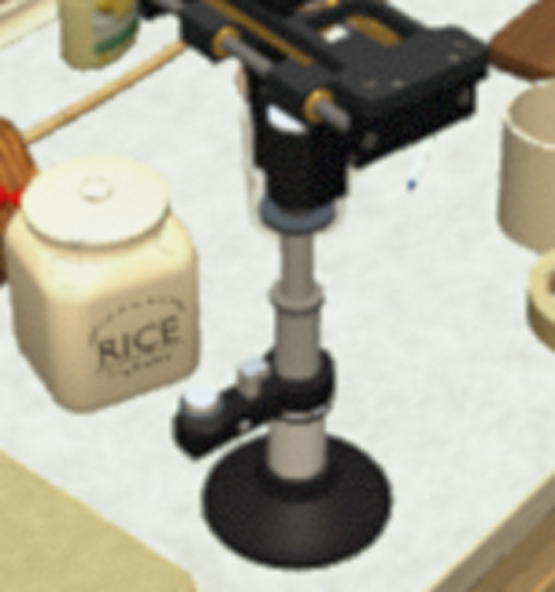

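View pics/top7.png

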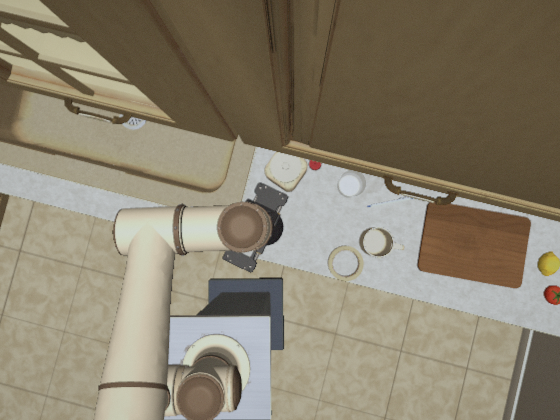

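Run:
```python
from h import *
c=np.load('pics/side7.npz'); o=-c['R'].T@c['t']; a=np.array([.4128,-.1478]); d=o[:2]-a; d/=np.linalg.norm(d); p=a+.02*d
for z in np.arange(.105,.21,.005): print(round(z,3),proj('side7',[*p,z])[1].round(1))
a5=cv2.imread('pics/side5.png')[:,290].mean(1); a7=cv2.imread('pics/side7.png')[:,290].mean(1); a6=cv2.imread('pics/side6.png')[:,290].mean(1)
print(a5[220:262].astype(int));print(a6[195:240].astype(int));print(a7[195:240].astype(int))
```

```text
0.105 254.6
0.11 252.7
0.115 250.8
0.12 248.9
0.125 247.0
0.13 245.0
0.135 243.1
0.14 241.2
0.145 239.2
0.15 237.2
0.155 235.3
0.16 233.3
0.165 231.3
0.17 229.3
0.175 227.2
0.18 225.2
0.185 223.1
0.19 221.1
0.195 219.0
0.2 216.9
0.205 214.8
[ 28  19  27  23  19  23  20  27  27  56  71  89  91  81  68  80 114 122
 125 124 125 123 123 124 124 126 125 124 125 124 132 137 123  76  43  38
  25  19  23  20  18  77]
[ 24  24  20  21  24  22  20  25  23  24  28  18  33  47  69  90  95  90
  69  73 104 126 126 127 127 124 127 126 126 126 125 125 123 125 128 125
 128 135 136 124  94  93 119 124 123]
[ 19  26  29  25  23  26  27  22  20  23  25  37  53  69  91  94  86  66
  75 114 127 126 125 125 126 125 124 125 126 126 126 127 127 126 128 128
 136 138 117  92  95 119 124 126 123]
```

Run:
```python
from h import *
s=r.sense(); print(s['time_s'],s['joint_velocities'].round(2)); print(r.finish_job())
```

```text
11.875 [-0.08 -0.02  0.05 -0.02  0.04  0.11]
the job is handed in; nothing more can be done
None
```

I pressed the monopod's button fully down, pulled the grip past the first stop to the second, and handed the job in at about 12 s still holding it. No verdict was reported.

- **Button:** It bottomed at z ≈ 0.1195 m with about 12 N. The side picture after pressing showed it still down and the hook drawn back.
- **Telescope:** The tool rose about 100 mm from where it gripped. Between the first-stop and final pictures the flange rose about 54 mm while the tool rose 53 mm, so the grip had not slipped. Both sections show extended.
- **Grip:** The opening is about 33 mm on the 35 mm grip, slightly tighter than the given diameter. The arm was practically at rest.
- **Bystanders:** In the last pictures the mug, glass and canister stand where they did at the start. The cup is hidden by the arm in the last top view, but the tool stayed well above and clear of it.
- **Disagreement:** A sideways wrist force of about 6 to 7 N remained while holding, suggesting the grip is about 1 mm off the column's axis. The downward force was 6 to 7 N, a little under the 8 to 12 N expected for pulling both sections, so the final pose may sit at or just short of the second stop.

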